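Shut and lock the slide cabinet

TASK

Put the microscope slides away for the night: with the fingertips push both open drawers of the small slide cabinet fully shut, flush with its front, and only then push the end plate of the metal lock bar in as far as it goes, so that its tabs stand in front of both drawers. Leave the petri dish on the cabinet and the two small bottles beside it where they stand.

Things in the scene. Friction and masses are not known exactly. Their poses are not given: they have to be found in the camera images.
- slide_unit: low grey steel slide cabinet, fixed to the table, 140 (x, depth) x 250 (y, width) x 62 mm high; it stands anywhere near the middle of the table, turned up to 0.3 rad. Origin: centre of its underside, on the table; its x axis points from the front to the back, y to its left as the robot sees it, z up. Its front face is at x = -70 mm. Two drawers side by side (centres at y = +58 and -58 mm) slide out along its -x axis
- drawer_left (a joint): how far the left drawer (at +y) stands out, m: 0 fully shut and flush with the cabinet's front (hard stop), at most 0.085; it starts 0.03 to 0.07 out. Slides with about 1.2 N of friction, does not spring back, stays where it is left
- drawer_right (a joint): the same for the right drawer (at -y)
- drawer_left_front (a point): a point on the outer face of the left drawer's white front, at the middle of its width, 26 mm above the table; it moves with the drawer. The front is an upright plate 95 mm wide, from 6 to 54 mm above the table, 6 mm thick, with a small paper card in a thin frame, and at the middle of its top edge a notch 33 mm wide and 12 mm deep. Behind it the drawer is open at the top and holds glass slides
- drawer_right_front (a point): the same point on the right drawer's front
- lock_bar (a joint): how far the lock bar has been pushed in, along the cabinet's +y axis, m: 0 fully out to the right (unlocked; two 14 mm tabs hang before the frame, beside the drawers), 0.040 fully in against a hard stop (locked; one tab before each drawer). It starts 0 to 0.008 in. About 1.5 N of friction, no spring, stays where it is left
- lock_plate (a point): centre of the outer face (the side facing the cabinet's -y) of the upright end plate of the lock bar, 66 mm above the table, moving with the bar. The plate is 28 mm (along the cabinet's x) x 30 mm high (51 to 81 mm above the table), 6 mm thick. The bar is flat bare metal 12 mm wide lying along the top of the cabinet, 14 mm behind its front edge; unlocked, the plate's face stands 46 mm out from the cabinet's right side, locked 6 mm (the plate then lies against the side)
- petri_dish: clear round petri dish, 60 mm across, 15 mm high, loose on the rear half of the cabinet's top (62 mm above the table); leave alone. Origin: centre of its underside
- dropper_bottle: small brownish bottle with a black dropper cap, 33 mm across, 100 mm high, on the table to the left of the cabinet; leave alone. Origin: centre of its underside
- immersion_oil: small yellowish bottle with a black cap, 30 mm across, 72 mm high, on the table to the right of the cabinet, behind the lock bar's end plate; leave alone. Origin: centre of its underside

How it is judged:
By the outcome, as a careful person would: the job done as asked, in the order asked, and still so for the second after the job is handed in, with the robot touching nothing.
It also fails if it takes over 54 s, if anything falls off the work surface, if the arm or the gripper's body presses on something with over 40 N, if the wrist force passes 120 N, or if a joint passes its speed limit or range.

ROBOT

A 6-joint arm with a two-finger parallel gripper is mounted at the origin on a cart in front of the work surface, level with it; the furniture and walls round the work are solid. World frame = base frame: x ahead of the robot, y to its left, z up, the work surface at z = 0. Lengths are in mm, angles in rad, forces in N, time in s.
With the tool pointing down it reaches from about 300 to 775 mm from the base axis. Payload 14.6 kg.
Tool frame: the origin (TCP) lies between the finger pads; the fingertips stand 8 mm ahead of it and the grasp point (between the pads) lies 11 mm behind it; y points along the fingers, x is the direction in which the jaws open and shut, and the axes are right-handed (so a half turn about y gives the same grasp; the last joint's range is limited). The gripper opens to 94 mm and grips with 3 to 60 N. Pads are 16 mm wide; open, the fingers measure 119 mm over their backs; the gripper's body (75 mm by 177 mm) begins 78 mm behind the grasp point.
Start: joints at [-1.339, 0.3, 1.521, -0, 1.321, -0.067], TCP at [161.898, -525.622, 213.446] pointing down, gripper open.
Joint ranges: [-3.03, 3.03], [-0.79, 2.21], [0.23, 2.52], [-1.04, 4.18], [0, 3.07], [-2.55, 2.55]. Speed limits (rad/s): [2.22, 2.22, 2.57, 3.14, 3.14, 3.14].

INTERFACE

Orientations are given as [roll, pitch, yaw] about the fixed x, y, z axes, in that order (R = Rz(yaw) Ry(pitch) Rx(roll)).
In Python, from cell import read_state, imaging, order gives the robot as it stands. The module is installed in compiled form; this text tells all that it offers.
- The arm moves only by the shell command python3 -m handwheel 'ROWS' [FORCE]. ROWS is JSON, a list that holds one entry, the list of rows, each a list of 7 numbers: the shift along the tool's x, y, z in mm, then the turn, a rotation vector about the tool's x, y, z in degrees, then the opening, from -1 (shut) to 1 (fully open), so that 0 is half open. A call has 1 to 5 rows; each row is the pose to reach, as a shift and turn from the pose measured when the call began, along the tool's axes at that moment; what a row does not reach only later rows make up. A row lasts 1/12 s, in which the tool goes at most 41.7 mm and 7.16 degrees, less where a joint would pass 70% of its speed; a pose out of reach is approached as far as the arm can. A call with a gripper value outside its range is refused whole. The fingers move at their own pace and stop on an object; FORCE is the grip in N (left out, the last holds). Time passes only in rows, so rows that repeat a pose let the fingers close. It gives the time, the measured TCP pose, the force and the opening at its end, in the units of the state.
- read_state(): the state, without advancing time (a new reading comes with each control period).
- imaging.camera(name): name is "scene" or "top" or "wrist"; returns (picture, depth): 384x512x3 uint8, red, green, blue; 384x512 float32, mm along the optical axis (not along the pixel's ray), 0 where there is no reading.
- imaging.get_calibration(name): a dict with "mtx" (3x3 intrinsics, pixels), "world_from_camera" (4x4, takes a point from camera to world coordinates); the wrist camera has in their place "hand_eye" (4x4, takes a point from camera to tool coordinates, whose origin is the TCP and whose axes are the tool frame's). Camera axes: x right, y down, z forward; pixel columns grow to the right and rows downward; lengths in mm; the calibration is good to about 2 mm. A picture is of the moment at which its call begins: read the wrist's pose just before it. get_calibration takes no time and is no camera call.
- order.sign_off(): hands the job in, once; it reports no verdict.
The state is a dict: "clock": time; "joints": joint angles; "qd": joint speeds; "effort": joint torques, N m; "eef_pos": TCP position; "eef_rot": TCP orientation; "wrist_force": force on the tool from outside, world axes, zero at the start; "moment": the same for the moment, N m; "finger_gap": finger opening in mm.
Only numpy, scipy, OpenCV 4.12 (cv2) and the standard library are available. Lean on these libraries where they do the work, as an engineer would, in place of code of your own. Each camera call takes 0.05 s, during which the arm holds its last target.

## Working session

There is one attempt and no reset: what is moved stays moved. The work goes in short steps, Python scripts to look and compute and a shell command to move; the robot and the scene stay as the last step left them, time stands still between calls to the robot, and variables do not carry over. Pictures are saved under pics/ and viewed, and the job is handed in when it is done.

```bash
mkdir -p pics; cat > h.py <<'E'
import numpy as np, cv2
from cell import read_state, imaging, order
from scipy.spatial.transform import Rotation as R
def snap(name,fn):
    p,d=imaging.camera(name); np.savez('pics/'+fn+'.npz',p=p,d=d)
    cv2.imwrite('pics/'+fn+'.png',p[:,:,::-1]); return p,d
def ray(name,u,v,z):
    c=imaging.get_calibration(name); W=np.array(c['world_from_camera']); K=np.array(c['mtx'])
    r=W[:3,:3]@np.linalg.inv(K)@[u,v,1]; o=W[:3,3]; return o+r*(z-o[2])/r[2]
def dep(name,u,v,d):
    c=imaging.get_calibration(name); W=np.array(c['world_from_camera']); K=np.array(c['mtx'])
    return (W[:3,:3]@(np.linalg.inv(K)@[u,v,1]*d))+W[:3,3]
E
python3 - <<'E'
from h import *
s=read_state(); print(s)
for n in('top','scene'):
    snap(n,n+'0'); print(n,imaging.get_calibration(n))
E
```

```text
{'clock': 0.0, 'joints': array([-1.33859136e+00,  3.00508762e-01,  1.52153971e+00, -8.58548899e-06,
        1.32073675e+00, -6.66323681e-02]), 'qd': array([-7.50025222e-05, -1.30148344e-03, -8.19151151e-04,  2.51423863e-05,
        1.13395918e-03,  1.16045992e-03]), 'effort': array([-1.25416813e-03, -5.31805193e+01, -3.52731764e+01,  7.07485783e-02,
        2.44888442e-02, -9.16751560e-05]), 'eef_pos': array([ 161.84623533, -525.38959718,  212.88317935]), 'eef_rot': array([-1.57072522e+00,  1.19047339e-03, -1.27195682e+00]), 'wrist_force': array([-0.05394755, -0.20468145,  0.65548328]), 'moment': array([ 0.00948505,  0.02790411, -0.02758427]), 'finger_gap': 93.87764252755687}
top {'mtx': array([[439.17165574,   0.        , 253.532737  ],
       [  0.        , 439.17165574, 191.2703709 ],
       [  0.        ,   0.        ,   1.        ]]), 'world_from_camera': array([[ 2.23038491e-02, -9.95584972e-01,  9.11762096e-02,
         4.95869010e+02],
       [-9.99689101e-01, -2.11927416e-02,  1.31365386e-02,
         9.35367565e+01],
       [-1.11462666e-02, -9.14408584e-02, -9.95748126e-01,
         1.04273310e+03],
       [ 0.00000000e+00,  0.00000000e+00,  0.00000000e+00,
         1.00000000e+00]])}
scene {'mtx': array([[416.1175569 ,   0.        , 263.1944983 ],
       [  0.        , 416.1175569 , 192.81517863],
       [  0.        ,   0.        ,   1.        ]]), 'world_from_camera': array([[-8.35498079e-01, -2.80535254e-01,  4.72485906e-01,
         1.11099394e+02],
       [-5.49381274e-01,  4.43830622e-01, -7.07950984e-01,
         8.37985191e+02],
       [-1.10985044e-02, -8.51066596e-01, -5.24940447e-01,
         6.15315149e+02],
       [ 0.00000000e+00,  0.00000000e+00,  0.00000000e+00,
         1.00000000e+00]])}
```

View pics/top0.png

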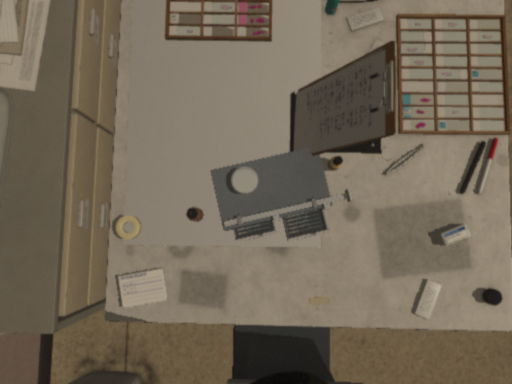

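View pics/scene0.png

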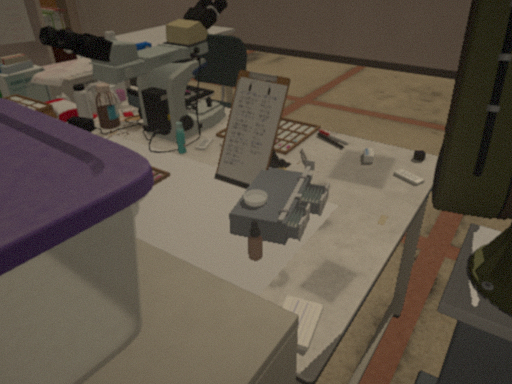

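```bash
python3 - <<'E'
from h import *
p=cv2.imread('pics/top0.png')[135:255,180:380]; cv2.imwrite('pics/top0z.png',cv2.resize(p,None,fx=4,fy=4,interpolation=cv2.INTER_CUBIC))
p=cv2.imread('pics/scene0.png')[150:270,220:360]; cv2.imwrite('pics/scene0z.png',cv2.resize(p,None,fx=5,fy=5,interpolation=cv2.INTER_CUBIC))
E
```

```text
(no output)
```

View pics/top0z.png

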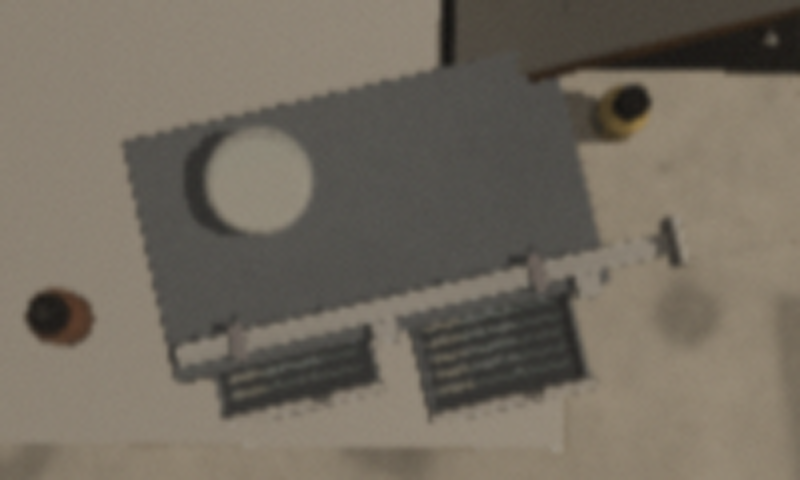

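View pics/scene0z.png

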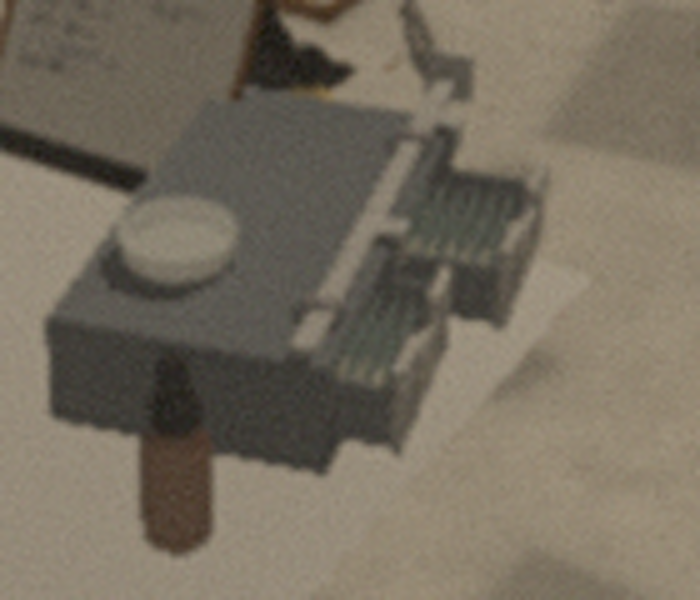

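```bash
python3 - <<'E'
from h import *
z=np.load('pics/top0.npz'); d=z['d'];p=z['p']
c=imaging.get_calibration('top');K=c['mtx'];W=c['world_from_camera']
v,u=np.mgrid[0:384,0:512]
P=np.stack([(u-K[0,2])/K[0,0]*d,(v-K[1,2])/K[1,1]*d,d],-1)@W[:3,:3].T+W[:3,3]
print('table z',np.median(P[255:290,210:300,2]))
m=(abs(P[:,:,2]-62)<9)&(d>0); m[:140]=0;m[250:]=0;m[:,:200]=0;m[:,340:]=0
n,l,st,_=cv2.connectedComponentsWithStats(m.astype(np.uint8)); i=1+np.argmax(st[1:,4]); print(st[i])
X=P[l==i]; print('top z',np.median(X[:,2]))
r=cv2.minAreaRect(X[:,:2].astype(np.float32)); print(r, cv2.boxPoints(r))
for n,(a,b,h) in dict(BL=(125,142,62),FR=(605,285,62),FRbar=(598,250,62),FL=(175,380,62),BR=(557,75,62),drLl=(227,417,54),drLr=(380,380,54),drRl=(432,418,54),drRr=(590,375,54),plate_t=(663,222,81),plate_b=(677,262,81),dish=(258,180,77),oil=(632,102,72),drop=(48,312,100)).items():
    print(n,ray('top',180+a/4,135+b/4,h).round(1), P[int(135+b/4),int(180+a/4)].round(0))
E
```

```text
table z -0.09076484340209845
[ 210  140  130   91 6248]
top z 62.10978220917991
((603.2193603515625, 60.90971374511719), (163.62020874023438, 268.88311767578125), 14.697710990905762) [[489.97583  170.19525 ]
 [558.19666  -89.889435]
 [716.4629   -48.375824]
 [648.24207  211.70886 ]]
BL [630.7 202.9  62. ] [632. 204.  60.]
FR [555.8 -67.7  62. ] [ 496.   94. 1043.]
FRbar [575.3 -63.6  62. ] [576. -61.  69.]
FL [497.7 170.8  62. ] [498. 177.   2.]
BR [673.8 -39.9  62. ] [670. -35.  90.]
drLl [477.7 141.8  54. ] [478. 144.  43.]
drLr [500.3  56.5  54. ] [500.  56.  42.]
drRl [479.8  27.1  54. ] [481.  27.  51.]
drRr [505.7 -60.9  54. ] [507. -62.  41.]
plate_t [589.9 -96.1  81. ] [593. -98.  60.]
plate_b [ 568.1 -103.8   81. ] [ 569. -104.   78.]
dish [608.9 126.8  77. ] [609. 128.  80.]
oil [657.6 -80.4  72. ] [658. -80.  75.]
drop [532.5 237.2 100. ] [533. 238.  97.]
```

```bash
python3 - <<'E'
from h import *
c=imaging.get_calibration('wrist');print(c)
z=np.load('pics/top0.npz'); d=z['d']
c=imaging.get_calibration('top');K=c['mtx'];W=c['world_from_camera']
v,u=np.mgrid[0:384,0:512]
P=np.stack([(u-K[0,2])/K[0,0]*d,(v-K[1,2])/K[1,1]*d,d],-1)@W[:3,:3].T+W[:3,3]
for uv in [(295,150),(295,100),(320,145),(340,140),(375,135),(380,150),(388,60),(350,80),(320,110)]: print(uv,P[uv[1],uv[0]].round())
E
python3 -m handwheel '[[[-480,0,420,0,0,0,-1],[-480,0,420,0,0,0,-1],[-480,0,420,0,0,0,-1],[-480,0,420,0,0,0,-1],[-480,0,420,0,0,0,-1]]]' 10
```

```text
{'mtx': array([[267.53689726,   0.        , 253.3936442 ],
       [  0.        , 267.53689726, 189.34712011],
       [  0.        ,   0.        ,   1.        ]]), 'hand_eye': array([[ 9.99999925e-01,  1.01487346e-04, -3.73651298e-04,
        -1.31982062e+00],
       [ 3.87132367e-04, -2.78514914e-01,  9.60431826e-01,
        -1.71697088e+02],
       [-6.59578213e-06, -9.60431899e-01, -2.78514932e-01,
         8.10157957e+01],
       [ 0.00000000e+00,  0.00000000e+00,  0.00000000e+00,
         1.00000000e+00]])}
(295, 150) [689.  12.  23.]
(295, 100) [814.  12.   7.]
(320, 145) [687. -37.  95.]
(340, 140) [686. -69. 158.]
(375, 135) [ 677. -116.  249.]
(380, 150) [ 697. -194.    0.]
(388, 60) [ 807. -132.  279.]
(350, 80) [801. -83. 187.]
(320, 110) [767. -37.  91.]
clock: 0.52
eef_pos: [247.0, -333.4, 213.1]
eef_rot: [-1.571, 0.001, -1.273]
wrist_force: [0.8, -0.4, 0.6]
finger_gap: 63.7
```

```bash

python3 -m handwheel '[[[-300,0,326,0,0,0,-1],[-300,0,326,0,0,0,-1],[-300,0,326,0,0,0,-1],[-300,0,326,0,0,0,-1],[-300,0,326,0,0,0,-1]]]'
python3 -m handwheel '[[[-180,0,196,0,0,0,-1],[-180,0,196,0,0,0,-1],[-180,0,196,0,0,0,-1],[-180,0,196,0,0,0,-1],[-180,0,196,0,0,0,-1]]]'
python3 - <<'E'
from h import *
print(read_state())
E
```

```text
clock: 0.93
eef_pos: [351.9, -153.3, 213.6]
eef_rot: [-1.571, 0.001, -1.273]
wrist_force: [0.9, -0.4, -0.0]
finger_gap: 30.6
clock: 1.35
eef_pos: [456.9, 27.0, 213.7]
eef_rot: [-1.571, 0.001, -1.273]
wrist_force: [1.3, -1.9, 0.5]
finger_gap: 0.6
{'clock': 1.35, 'joints': array([-2.17210990e-02,  9.23855909e-02,  1.76858873e+00,  1.22473519e-03,
        1.28071932e+00,  1.25049110e+00]), 'qd': array([ 9.93398466e-01,  6.08587461e-01, -6.56404383e-01, -1.61388715e-04,
        3.98838918e-02,  9.88798824e-01]), 'effort': array([ -5.26489511, -46.28906965, -29.54077542,   0.19834341,
        -0.05854447,  -1.91712543]), 'eef_pos': array([456.89071219,  26.99119899, 213.72613803]), 'eef_rot': array([-1.57052288e+00,  1.14570854e-03, -1.27256241e+00]), 'wrist_force': array([ 1.33111498, -1.89325834,  0.48005905]), 'moment': array([-0.07193492,  0.01174364, -0.01605836]), 'finger_gap': 0.5605888084663604}
```

Settle, then look with the wrist camera.

```bash

python3 -m handwheel '[[[0,0,20,0,0,0,-1],[0,0,20,0,0,0,-1],[0,0,20,0,0,0,-1],[0,0,20,0,0,0,-1]]]'
python3 - <<'E'
from h import *
s=read_state(); p,d=snap('wrist','w1'); np.savez('pics/w1s.npz',pos=s['eef_pos'],rot=s['eef_rot'])
print(s['eef_pos'],s['eef_rot'])
cv2.imwrite('pics/w1b.png',cv2.resize(p[:,:,::-1],(800,600),interpolation=cv2.INTER_CUBIC))
E
```

```text
clock: 1.68
eef_pos: [475.4, 32.4, 213.4]
eef_rot: [-1.571, 0.001, -1.273]
wrist_force: [0.3, 0.3, 0.3]
finger_gap: 0.5
[475.42242195  32.42332988 213.38828266] [-1.57148130e+00  1.34018897e-03 -1.27285475e+00]
```

View pics/w1b.png

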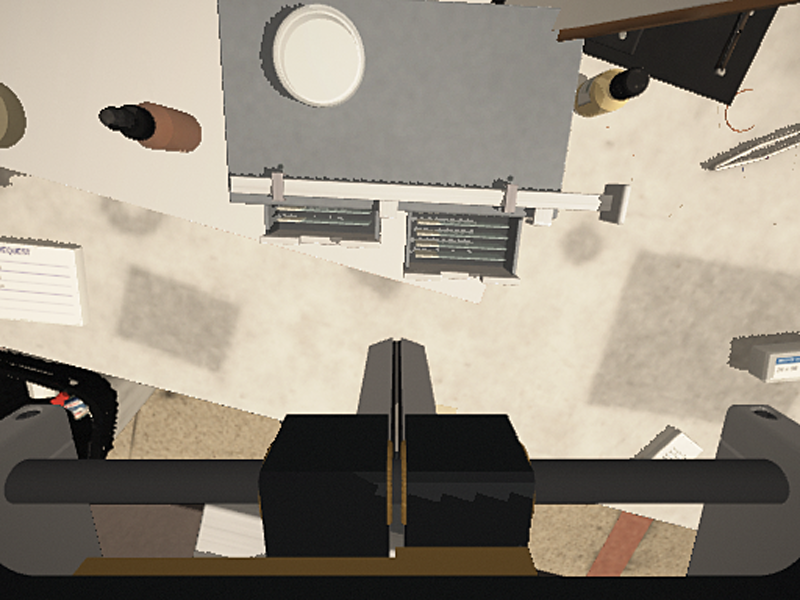

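```bash
cat >> h.py <<'E'
def wray(pos,rot,u,v,z):
    c=imaging.get_calibration('wrist'); H=np.array(c['hand_eye']); K=np.array(c['mtx'])
    T=np.eye(4); T[:3,:3]=R.from_euler('xyz',rot).as_matrix(); T[:3,3]=pos
    W=T@H; r=W[:3,:3]@np.linalg.inv(K)@[u,v,1]; o=W[:3,3]; return o+r*(z-o[2])/r[2]
E
python3 - <<'E'
from h import *
p=cv2.imread('pics/w1.png')[95:195,140:410]; cv2.imwrite('pics/w1z.png',cv2.resize(p,None,fx=2.95,fy=2.95,interpolation=cv2.INTER_CUBIC))
z=np.load('pics/w1s.npz'); d=np.load('pics/w1.npz')['d']
c=imaging.get_calibration('wrist'); H=c['hand_eye'];K=c['mtx']
T=np.eye(4);T[:3,:3]=R.from_euler('xyz',z['rot']).as_matrix();T[:3,3]=z['pos'];W=T@H
v,u=np.mgrid[0:384,0:512]
P=np.stack([(u-K[0,2])/K[0,0]*d,(v-K[1,2])/K[1,1]*d,d],-1)@W[:3,:3].T+W[:3,3]
np.save('pics/w1P.npy',P)
m=(abs(P[:,:,2]-62)<4)&(d>0)&(u>135)&(u<375)
n,l,st,_=cv2.connectedComponentsWithStats(m.astype(np.uint8)); i=1+np.argmax(st[1:,4]); print(st[i])
X=P[l==i]; print('top z',np.median(X[:,2]))
r=cv2.minAreaRect(X[:,:2].astype(np.float32)); print(r, cv2.boxPoints(r))
for r0 in range(110,195,5): print(r0,[ (int(P[r0,c][2])) for c in range(140,410,10)])
E
```

```text
[  139     0   235   135 23450]
top z 62.4801811350728
((594.1903686523438, 69.9884033203125), (138.16087341308594, 255.36138916015625), 17.026134490966797) [[490.7517   171.84572 ]
 [565.52356  -72.3235  ]
 [697.629    -31.868912]
 [622.8572   212.30031 ]]
110 [2, 63, 62, 64, 61, 62, 62, 64, 61, 63, 61, 62, 61, 62, 61, 63, 61, 63, 62, 385, 63, 61, 61, 0, 1, 1, 0]
115 [1, 70, 69, 69, 71, 70, 70, 62, 63, 62, 63, 62, 61, 61, 61, 63, 63, 63, 63, 63, 63, 63, 0, 1, 0, 0, 0]
120 [1, 70, 70, 69, 71, 70, 69, 70, 69, 69, 68, 70, 68, 70, 68, 68, 68, 62, 64, 72, 62, 63, 0, 0, 0, 62, 81]
125 [1, 62, 62, 63, 73, 68, 70, 69, 70, 70, 69, 70, 69, 68, 68, 68, 67, 68, 70, 70, 69, 69, 69, 70, 69, 68, 82]
130 [0, 1, 60, 63, 61, 61, 63, 63, 61, 62, 62, 69, 62, 64, 61, 68, 69, 70, 70, 69, 68, 68, 70, 69, 70, 68, 80]
135 [0, 1, 1, 42, 10, 11, 11, 37, 37, 32, 11, 69, 61, 61, 61, 62, 64, 62, 63, 62, 62, 70, 0, 0, 1, 70, 82]
140 [0, 2, 1, 41, 35, 29, 23, 18, 11, 9, 11, 1, 15, 9, 10, 10, 12, 10, 11, 35, 50, 71, 0, 1, 0, 71, 0]
145 [1, 0, 1, 41, 11, 9, 10, 11, 11, 9, 42, 2, 26, 10, 10, 11, 10, 10, 37, 37, 0, 0,
[... 158 characters left out ...]
, 54, 2, 41, 26, 21, 17, 13, 11, 10, 42, 0, 0, 0, 0, 0, 1, 0]
160 [3, 0, 2, 0, 0, 1, 0, 1, 0, 1, 0, 0, 42, 13, 10, 9, 10, 9, 9, 42, 0, 1, 0, 0, 1, 0, 1]
165 [0, 1, 0, 2, 1, 0, 0, 1, 2, 0, 1, 1, 44, 10, 11, 10, 36, 34, 33, 43, 0, 1, 0, 0, 0, 0, 385]
170 [1, 0, 1, 0, 2, 0, 0, 0, 0, 1, 1, 2, 42, 25, 22, 18, 15, 12, 11, 43, 1, 0, 0, 0, 1, 1, 0]
175 [2, 0, 0, 0, 0, 1, 0, 0, 0, 0, 2, 0, 55, 54, 52, 42, 41, 45, 40, 1, 0, 385, 1, 0, 1, 0, 0]
180 [0, 0, 0, 1, 0, 0, 1, 0, 0, 1, 2, 1, 0, 1, 1, 0, 0, 54, 54, 54, 1, 0, 1, 1, 0, 0, 0]
185 [0, 0, 1, 0, 1, 2, 1, 0, 0, 1, 0, 0, 1, 0, 2, 0, 0, 0, 0, 1, 0, 0, 0, 0, 0, 0, 0]
190 [0, 0, 2, 1, 0, 0, 0, 0, 1, 0, 0, 0, 0, 0, 1, 0, 1, -1, 1, 0, -1, 1, 0, 0, 0, 0, 1]
```

View pics/w1z.png

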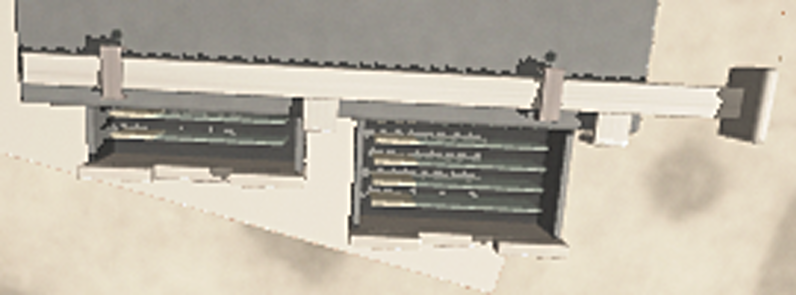

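```bash
python3 - <<'E'
from h import *
P=np.load('pics/w1P.npy'); v,u=np.mgrid[0:384,0:512]
Z=P[:,:,2]
def fit(m):
    m=cv2.morphologyEx(m.astype(np.uint8),cv2.MORPH_OPEN,np.ones((2,2)))
    n,l,st,ce=cv2.connectedComponentsWithStats(m)
    for i in range(1,n):
        if st[i,4]>25:
            X=P[l==i][:,:2].astype(np.float32); vx,vy,x0,y0=cv2.fitLine(X,cv2.DIST_HUBER,0,.01,.01).ravel()
            if vy<0: vx,vy=-vx,-vy
            r=cv2.minAreaRect(X)
            print(st[i],'yaw',np.degrees(np.arctan2(-vx,vy)).round(2),'z',np.median(P[l==i][:,2]).round(1),'c',round(float(x0),1),round(float(y0),1),cv2.boxPoints(r).round(0).tolist())
B=(u>135)&(u<410)&(v>95)&(v<195)
print('bar');fit((Z>66)&(Z<73)&B)
print('fronts');fit((Z>47)&(Z<58)&B&(v>145))
print('plate');fit((Z>76)&(Z<86)&B)
# back-ish edge of top front: left edge of cabinet
E
```

```text
bar
[ 148  111  249   35 2994] yaw 14.09 z 69.4 c 544.4 32.9 [[485.0, 165.0], [562.0, -142.0], [601.0, -132.0], [523.0, 175.0]]
fronts
[167 151  26   7 141] yaw 22.68 z 54.3 c 477.1 130.6 [[446.0, 148.0], [537.0, 43.0], [553.0, 57.0], [462.0, 162.0]]
[219 154  25   6 134] yaw 16.3 z 54.0 c 492.5 68.8 [[475.0, 86.0], [485.0, 52.0], [500.0, 56.0], [490.0, 91.0]]
[259 174  25   7 139] yaw 9.46 z 54.2 c 482.2 13.1 [[462.0, 23.0], [471.0, -13.0], [491.0, -8.0], [482.0, 29.0]]
[309 177  25   7 139] yaw -0.98 z 54.2 c 497.4 -48.1 [[478.0, -38.0], [490.0, -85.0], [510.0, -80.0], [498.0, -33.0]]
plate
[394 119  11  26 175] yaw 0.97 z 80.8 c 581.4 -109.3 [[559.0, -104.0], [571.0, -155.0], [604.0, -147.0], [592.0, -97.0]]
```

```bash

python3 -m handwheel '[[[50,0,-42,0,3,0,-1],[50,40,-42,0,3,0,-1],[50,80,-42,0,3,0,-1],[50,120,-42,0,3,0,-1],[50,155,-42,0,3,0,-1]]]'
python3 -m handwheel '[[[0,0,0,0,0,0,-1],[0,0,0,0,0,0,-1]]]'
python3 - <<'E'
from h import *
s=read_state(); print(s['eef_pos'],s['eef_rot'])
e=np.array([np.cos(np.radians(14)),np.sin(np.radians(14))]);f=np.array([-e[1],e[0]]);print(e@s['eef_pos'][:2],f@s['eef_pos'][:2])
E
```

```text
clock: 2.15
eef_pos: [448.5, -28.9, 57.0]
eef_rot: [-1.571, 0.001, -1.328]
wrist_force: [0.4, -0.5, -0.3]
finger_gap: 0.5
clock: 2.32
eef_pos: [447.5, -29.5, 56.9]
eef_rot: [-1.573, 0.002, -1.33]
wrist_force: [0.1, 0.6, 0.0]
finger_gap: 0.4
[447.45837942 -29.54536186  56.88924142] [-1.57323475  0.00200585 -1.32973624]
427.01928328720015 -136.91771769410065
```

```bash

python3 -m handwheel '[[[-1,32,0,0,0,0,-1],[-1,32,10,0,0,0,-1],[-1,32,22,0,0,0,-1],[-1,32,30,0,0,0,-1],[-1,32,40,0,0,0,-1]]]'
python3 -m handwheel '[[[0,0,8,0,0,0,-1],[0,0,16,0,0,0,-1],[0,0,24,0,0,0,-1],[0,0,30,0,0,0,-1],[0,0,33,0,0,0,-1]]]'
```

```text
clock: 2.73
eef_pos: [487.4, -19.3, 27.4]
eef_rot: [-1.57, 0.001, -1.33]
wrist_force: [-2.1, -0.7, 0.8]
finger_gap: 0.6
clock: 3.15
eef_pos: [520.3, -11.2, 27.7]
eef_rot: [-1.57, 0.001, -1.33]
wrist_force: [-1.4, -0.3, 0.8]
finger_gap: 0.7
```

```bash
python3 - <<'E'
from h import *
s=read_state(); print(s['eef_pos'],s['eef_rot'])
e=np.array([np.cos(np.radians(14)),np.sin(np.radians(14))]);f=np.array([-e[1],e[0]]);print(e@s['eef_pos'][:2],f@s['eef_pos'][:2])
p,d=snap('wrist','w2'); q=p[60:330,120:420]
cv2.imwrite('pics/w2z.png',cv2.resize(q[:,:,::-1],None,fx=2.2,fy=2.2,interpolation=cv2.INTER_CUBIC))
E
```

```text
[520.3379788  -11.23827707  27.73788737] [-1.56975976e+00  6.18997515e-04 -1.32978574e+00]
502.16293175380133 -136.78560239449862
```

View pics/w2z.png

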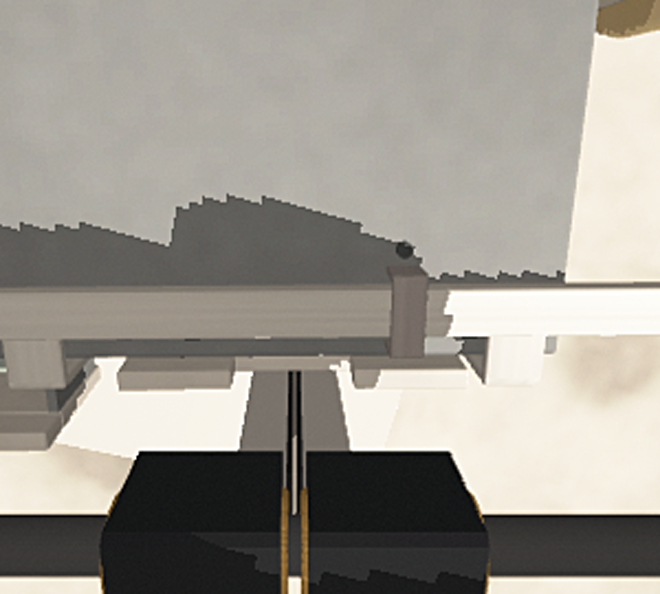

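```bash

python3 -m handwheel '[[[0,0,3,0,0,0,-1],[0,0,6,0,0,0,-1],[0,0,7,0,0,0,-1],[0,0,8,0,0,0,-1]]]'
python3 -m handwheel '[[[0,0,1.5,0,0,0,-1],[0,0,3,0,0,0,-1],[0,0,3,0,0,0,-1]]]'
python3 -m handwheel '[[[0,0,1.5,0,0,0,-1],[0,0,3,0,0,0,-1],[0,0,3,0,0,0,-1]]]'
```

```text
clock: 3.53
eef_pos: [528.1, -9.3, 27.5]
eef_rot: [-1.57, 0.001, -1.33]
wrist_force: [-1.8, 0.1, 0.1]
finger_gap: 0.4
clock: 3.78
eef_pos: [531.3, -8.5, 27.5]
eef_rot: [-1.57, 0.001, -1.33]
wrist_force: [0.8, 0.4, 0.5]
finger_gap: 0.4
clock: 4.03
eef_pos: [532.7, -8.1, 27.4]
eef_rot: [-1.574, 0.001, -1.33]
wrist_force: [-15.2, -3.6, 10.7]
finger_gap: 0.3
```

```bash

python3 -m handwheel '[[[0,0,1,0,0,0,-1],[0,0,1.5,0,0,0,-1],[0,0,1.5,0,0,0,-1]]]'
python3 -m handwheel '[[[0,0,-10,0,0,0,-1],[0,0,-30,0,0,0,-1],[0,0,-65,0,0,0,-1],[-40,0,-65,0,0,0,-1],[-80,0,-65,0,0,0,-1]]]'
python3 -m handwheel '[[[-36,0,0,0,0,0,-1],[-36,0,0,0,0,0,-1],[-36,0,0,0,0,0,-1]]]'
python3 - <<'E'
from h import *
s=read_state(); print(s['eef_pos'],s['eef_rot'])
e=np.array([np.cos(np.radians(14)),np.sin(np.radians(14))]);f=np.array([-e[1],e[0]]);print(e@s['eef_pos'][:2],f@s['eef_pos'][:2])
p,d=snap('wrist','w3'); q=p[60:330,120:420]
cv2.imwrite('pics/w3z.png',cv2.resize(q[:,:,::-1],None,fx=2.2,fy=2.2,interpolation=cv2.INTER_CUBIC))
E
```

```text
clock: 4.28
eef_pos: [532.6, -8.1, 27.4]
eef_rot: [-1.578, 0.002, -1.329]
wrist_force: [-16.1, -4.1, 11.3]
finger_gap: 0.3
clock: 4.7
eef_pos: [449.7, 53.0, 28.3]
eef_rot: [-1.578, 0.002, -1.335]
wrist_force: [1.0, 0.5, -0.1]
finger_gap: 0.3
clock: 4.95
eef_pos: [441.3, 89.1, 28.6]
eef_rot: [-1.577, 0.002, -1.332]
wrist_force: [0.9, -0.8, 0.6]
finger_gap: 0.3
[441.27957149  89.11562292  28.61016824] [-1.57683924e+00  1.51368279e-03 -1.33208964e+00]
449.7307027375856 -20.28668235925457
```

View pics/w3z.png

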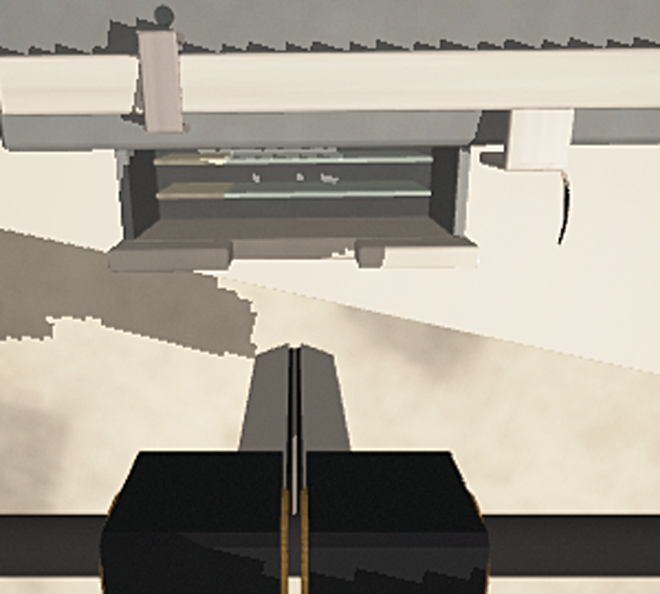

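```bash

python3 -m handwheel '[[[0,0,20,0,0,0,-1],[0,0,28,0,0,0,-1],[0,0,36,0,0,0,-1],[0,0,44,0,0,0,-1],[0,0,50,0,0,0,-1]]]'
python3 -m handwheel '[[[0,0,3,0,0,0,-1],[0,0,6,0,0,0,-1],[0,0,8,0,0,0,-1],[0,0,8,0,0,0,-1]]]'
python3 -m handwheel '[[[0,0,2,0,0,0,-1],[0,0,4,0,0,0,-1],[0,0,5,0,0,0,-1],[0,0,5,0,0,0,-1]]]'
```

```text
clock: 5.42
eef_pos: [490.7, 99.4, 28.0]
eef_rot: [-1.578, 0.001, -1.334]
wrist_force: [-1.0, -0.5, 0.2]
finger_gap: 0.5
clock: 5.75
eef_pos: [498.7, 101.3, 27.9]
eef_rot: [-1.577, 0.001, -1.334]
wrist_force: [-0.1, 0.5, -0.3]
finger_gap: 0.4
clock: 6.08
eef_pos: [503.7, 102.6, 27.9]
eef_rot: [-1.577, 0.001, -1.334]
wrist_force: [-0.3, 0.4, -0.2]
finger_gap: 0.7
```

```bash

python3 -m handwheel '[[[0,0,1,0,0,0,-1],[0,0,2.5,0,0,0,-1],[0,0,3,0,0,0,-1],[0,0,3,0,0,0,-1]]]'
```

```text
clock: 6.42
eef_pos: [504.2, 102.7, 27.8]
eef_rot: [-1.584, 0.002, -1.334]
wrist_force: [-21.5, -5.9, 16.1]
finger_gap: 0.6
```

```bash

python3 -m handwheel '[[[0,0,-30,0,0,0,-1],[20,-30,-50,0,0,0,-1],[50,-70,-50,0,0,0,-1],[80,-110,-50,0,0,0,-1],[100,-140,-50,0,0,0,-1]]]'
python3 -m handwheel '[[[10,0,0,0,0,0,-1],[10,0,0,0,0,0,-1]]]'
python3 - <<'E'
from h import *
s=read_state(); np.savez('pics/w4s.npz',pos=s['eef_pos'],rot=s['eef_rot'])
p,d=snap('wrist','w4');print(s['eef_pos'],s['eef_rot'])
q=p[60:230,100:430]
cv2.imwrite('pics/w4z.png',cv2.resize(q[:,:,::-1],None,fx=2.4,fy=2.4,interpolation=cv2.INTER_CUBIC))
E
```

```text
clock: 6.83
eef_pos: [479.0, -1.0, 161.0]
eef_rot: [-1.583, 0.001, -1.334]
wrist_force: [0.0, 0.7, 0.3]
finger_gap: 0.4
clock: 7.0
eef_pos: [482.6, -12.5, 162.8]
eef_rot: [-1.579, -0.0, -1.336]
wrist_force: [0.8, 0.4, -0.7]
finger_gap: 0.8
[482.6000219  -12.54576817 162.77077703] [-1.57896683e+00 -2.20955549e-04 -1.33601333e+00]
```

View pics/w4z.png

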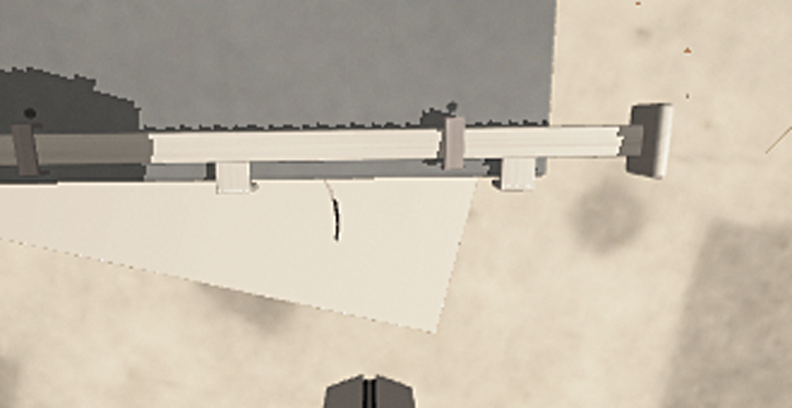

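```bash
python3 - <<'E'
from h import *
s=np.load('pics/w4s.npz')
e=np.array([np.cos(np.radians(14)),np.sin(np.radians(14))]);f=np.array([-e[1],e[0]])
for a,b,h in [(670,105,81),(664,178,81),(634,104,81),(630,176,81),(553,120,62),(548,177,62),(220,183,62)]:
    w=wray(s['pos'],s['rot'],100+a/2.4,60+b/2.4,h); print(a,b,w.round(1),(e@w[:2]).round(1),(f@w[:2]).round(1))
for a,b in [(645,120),(645,150),(655,140)]: print(ray and wray(s['pos'],s['rot'],100+a/2.4,60+b/2.4,81).round(1))
d=np.load('pics/w4.npz')['d']; H=imaging.get_calibration('wrist');K=H['mtx']
T=np.eye(4);T[:3,:3]=R.from_euler('xyz',s['rot']).as_matrix();T[:3,3]=s['pos'];W=T@H['hand_eye']
v,u=np.mgrid[0:384,0:512]
P=np.stack([(u-K[0,2])/K[0,0]*d,(v-K[1,2])/K[1,1]*d,d],-1)@W[:3,:3].T+W[:3,3]
m=(u>355)&(u<390)&(v>95)&(v<140)&(P[...,2]>74)&(P[...,2]<86)
X=P[m]; print(len(X),np.median(X,0),'e',np.percentile(X[:,:2]@e,[5,50,95]).round(1),'f',np.percentile(X[:,:2]@f,[5,50,95]).round(1))
E
```

```text
670 105 [ 593.4 -101.    81. ] 551.3 -241.6
664 178 [ 567.5 -108.5   81. ] 524.4 -242.6
634 104 [590.6 -87.8  81. ] 551.8 -228.0
630 176 [565.2 -95.5  81. ] 525.3 -229.4
553 120 [579.2 -65.1  62. ] 546.3 -203.3
548 177 [557.1 -70.2  62. ] 523.5 -202.9
220 183 [522.9  62.   62. ] 522.4 -66.3
[586.1 -93.8  81. ]
[575.8 -97.7  81. ]
[ 580.1 -100.1   81. ]
277 [ 580.68646429 -101.75058943   80.58040223] e [526.4 539.  551.1] f [-242.3 -238.8 -237.2]
```

```bash

python3 -m handwheel '[[[40,0,0,7,0,0,-1],[80,0,20,14,0,0,-1],[120,0,40,20,0,0,-1],[157,0,72,20,0,0,-1],[157,0,72,20,0,0,-1]]]'
python3 -m handwheel '[[[0,0,0,0,0,0,-1]]]'
python3 - <<'E'
from h import *
s=read_state(); p=s['eef_pos'];print(p,s['eef_rot'])
c,n=np.cos(np.radians(14)),np.sin(np.radians(14))
t=np.array([536*c+287*n,536*n-287*c,60]); M=R.from_euler('xyz',s['eef_rot']).as_matrix()
print(M.round(3)); print(M.T@(t-p), 'down only',M.T@[0,0,-100], 'ey',M.T@[-n,c,0])
E
```

```text
clock: 7.47
eef_pos: [589.5, -149.4, 157.9]
eef_rot: [-1.234, 0.002, -1.338]
wrist_force: [-0.1, 0.5, 0.1]
finger_gap: 0.3
clock: 7.55
eef_pos: [590.3, -150.0, 155.8]
eef_rot: [-1.236, 0.004, -1.339]
wrist_force: [0.6, 0.2, 0.1]
finger_gap: 0.0
[ 590.25716831 -149.96413571  155.81934315] [-1.23568579  0.00409063 -1.33933913]
[[ 0.229  0.319  0.919]
 [-0.973  0.079  0.215]
 [-0.004 -0.944  0.329]]
[ -0.90788558  90.34188354 -31.94947059] down only [  0.40906192  94.43660619 -32.88708074] ey [-9.99908573e-01 -3.75946028e-04 -1.35167847e-02]
```

```bash

python3 -m handwheel '[[[-1,38,-13,0,0,0,-1],[-1,70,-24,0,0,0,-1],[-1,90,-32,0,0,0,-1],[-1,90,-32,0,0,0,-1],[-10,90,-32,0,0,0,-1]]]'
python3 -m handwheel '[[[-5,0,0,0,0,0,-1],[-10,0,0,0,0,0,-1],[-12,0,0,0,0,0,-1],[-12,0,0,0,0,0,-1]]]'
python3 - <<'E'
from h import *
s=read_state(); p,d=snap('wrist','w5');print(s['eef_pos'],s['eef_rot'])
q=p[60:330,120:420]
cv2.imwrite('pics/w5z.png',cv2.resize(q[:,:,::-1],None,fx=2.2,fy=2.2,interpolation=cv2.INTER_CUBIC))
E
```

```text
clock: 7.97
eef_pos: [586.6, -139.2, 59.4]
eef_rot: [-1.238, 0.006, -1.34]
wrist_force: [0.4, 0.2, 1.0]
finger_gap: 0.6
clock: 8.3
eef_pos: [584.1, -126.9, 60.7]
eef_rot: [-1.236, 0.005, -1.339]
wrist_force: [0.3, -0.5, 0.2]
finger_gap: 0.4
[ 584.13965228 -126.85612065   60.65508936] [-1.23641063  0.00476446 -1.33863703]
```

View pics/w5z.png

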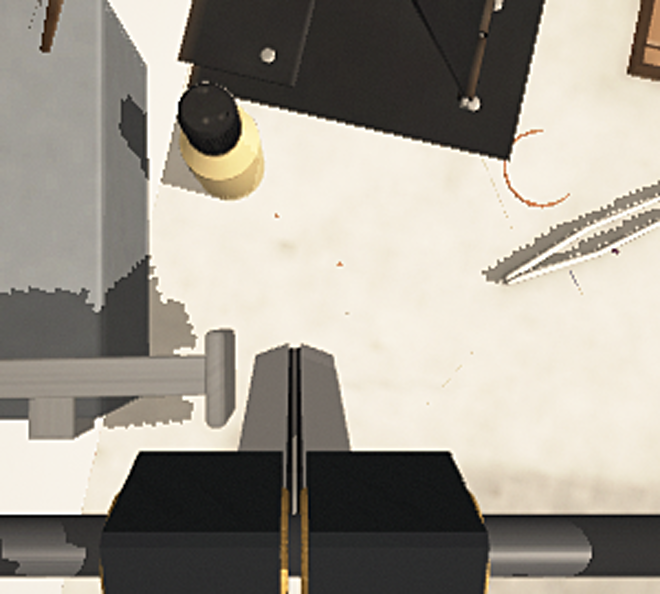

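```bash

python3 -m handwheel '[[[-5,0,0,0,0,0,-1],[-10,0,0,0,0,0,-1],[-16,0,0,0,0,0,-1],[-22,0,0,0,0,0,-1],[-28,0,0,0,0,0,-1]]]'
python3 -m handwheel '[[[-2,0,0,0,0,0,-1],[-4,0,0,0,0,0,-1],[-6,0,0,0,0,0,-1],[-6,0,0,0,0,0,-1]]]'
python3 - <<'E'
from h import *
s=read_state(); p,d=snap('wrist','w6');print(s['eef_pos'],s['eef_rot'],s['wrist_force'])
q=p[60:330,120:420]
cv2.imwrite('pics/w6z.png',cv2.resize(q[:,:,::-1],None,fx=2.2,fy=2.2,interpolation=cv2.INTER_CUBIC))
E
```

```text
clock: 8.77
eef_pos: [577.6, -99.5, 60.7]
eef_rot: [-1.236, 0.005, -1.339]
wrist_force: [-0.8, -1.3, 1.2]
finger_gap: 0.4
clock: 9.1
eef_pos: [576.1, -93.3, 60.6]
eef_rot: [-1.237, 0.005, -1.339]
wrist_force: [-0.5, 0.8, -0.7]
finger_gap: 0.4
[576.06350001 -93.30315832  60.58871968] [-1.23673509  0.0049683  -1.33882442] [-0.45673623  0.78637602 -0.66607476]
```

View pics/w6z.png

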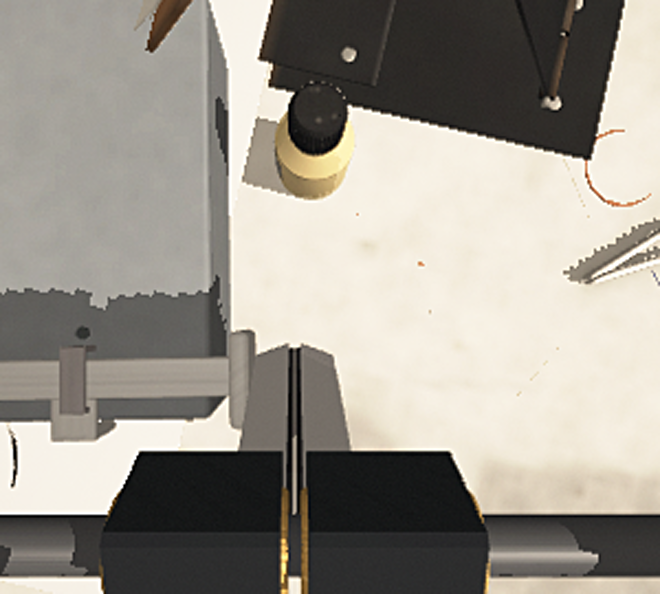

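A few mm remain; push slowly to the stop.

```bash

python3 -m handwheel '[[[-2,0,0,0,0,0,-1],[-4,0,0,0,0,0,-1],[-4,0,0,0,0,0,-1]]]'
python3 -m handwheel '[[[-1.5,0,0,0,0,0,-1],[-3,0,0,0,0,0,-1],[-3,0,0,0,0,0,-1]]]'
```

```text
clock: 9.4
eef_pos: [575.1, -89.3, 60.6]
eef_rot: [-1.237, 0.005, -1.339]
wrist_force: [0.4, -0.4, -0.4]
finger_gap: 0.6
clock: 9.65
eef_pos: [574.3, -86.1, 60.5]
eef_rot: [-1.237, 0.005, -1.339]
wrist_force: [-0.3, -0.2, 0.8]
finger_gap: 0.4
```

```bash

python3 -m handwheel '[[[-1,0,0,0,0,0,-1],[-2,0,0,0,0,0,-1],[-2,0,0,0,0,0,-1]]]'
python3 -m handwheel '[[[-1,0,0,0,0,0,-1],[-2,0,0,0,0,0,-1],[-2,0,0,0,0,0,-1]]]'
```

```text
clock: 9.9
eef_pos: [574.1, -85.2, 60.7]
eef_rot: [-1.236, 0.003, -1.339]
wrist_force: [0.8, -10.2, -1.8]
finger_gap: 0.4
clock: 10.15
eef_pos: [574.1, -85.1, 60.8]
eef_rot: [-1.235, 0.0, -1.34]
wrist_force: [2.4, -17.2, -3.9]
finger_gap: 0.4
```

```bash

python3 -m handwheel '[[[15,0,0,0,0,0,-1],[35,0,0,0,0,0,-1],[50,-20,0,0,0,0,-1],[50,-60,0,0,0,0,-1],[50,-100,0,0,0,0,-1]]]'
python3 -m handwheel '[[[-40,-20,-30,-7,0,0,-1],[-80,-20,-50,-14,0,0,-1],[-120,-20,-60,-20,0,0,-1],[-120,-20,-60,-20,0,0,-1],[-120,-20,-60,-20,0,0,-1]]]'
python3 -m handwheel '[[[0,0,0,0,0,0,-1],[0,0,0,0,0,0,-1]]]'
python3 - <<'E'
from h import *
s=read_state(); np.savez('pics/w7s.npz',pos=s['eef_pos'],rot=s['eef_rot']); p,d=snap('wrist','w7');print(s['eef_pos'],s['eef_rot'],s['wrist_force'])
q=p[0:230,90:430]
cv2.imwrite('pics/w7z.png',cv2.resize(q[:,:,::-1],None,fx=2.35,fy=2.35,interpolation=cv2.INTER_CUBIC))
snap('top','top7')
p=cv2.imread('pics/top7.png')[135:255,180:380]; cv2.imwrite('pics/top7z.png',cv2.resize(p,None,fx=4,fy=4,interpolation=cv2.INTER_CUBIC))
E
```

```text
clock: 10.57
eef_pos: [552.4, -141.6, 155.0]
eef_rot: [-1.238, 0.002, -1.341]
wrist_force: [0.6, -0.5, 0.3]
finger_gap: 0.4
clock: 10.98
eef_pos: [462.7, -36.6, 154.3]
eef_rot: [-1.587, 0.003, -1.338]
wrist_force: [0.4, -0.3, 0.2]
finger_gap: 0.2
clock: 11.15
eef_pos: [463.0, -37.0, 154.3]
eef_rot: [-1.586, 0.003, -1.338]
wrist_force: [1.4, 0.5, 0.4]
finger_gap: 0.1
[463.04769308 -37.04143026 154.27509747] [-1.58584206  0.00298019 -1.33758947] [1.42386835 0.50695968 0.36964718]
```

View pics/w7z.png

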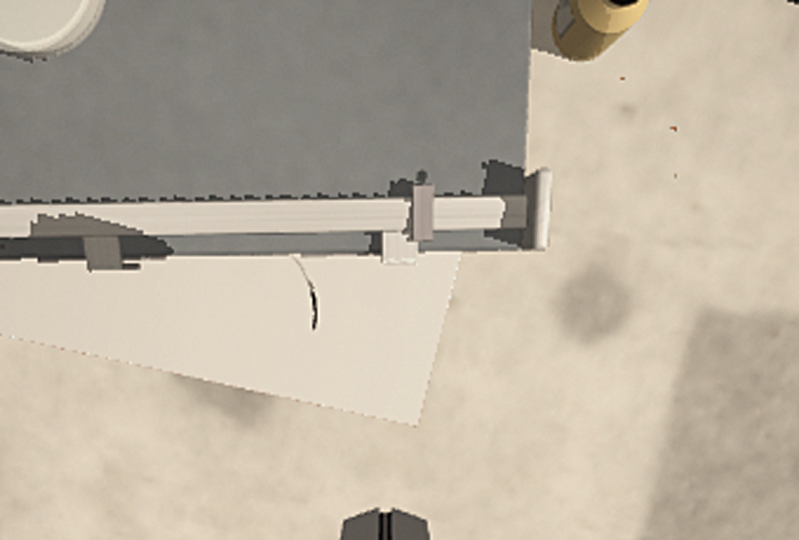

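View pics/top7z.png

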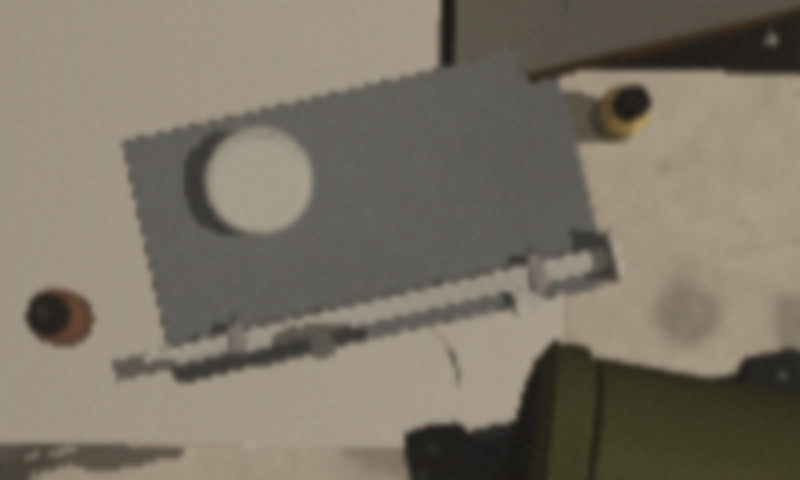

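```bash
python3 - <<'E'
from h import *
s=np.load('pics/w7s.npz')
e=np.array([np.cos(np.radians(14)),np.sin(np.radians(14))]);f=np.array([-e[1],e[0]])
for a,b,h in [(549,170,81),(546,248,81),(527,150,62),(300,256,54),(440,251,54)]:
    w=wray(s['pos'],s['rot'],90+a/2.35,b/2.35,h); print(a,b,(e@w[:2]).round(1),(f@w[:2]).round(1))
print(abs(read_state()['qd']).max()); order.sign_off(); print(read_state()['clock'])
E
```

```text
549 170 551.3 -206.5
546 248 524.7 -207.2
527 150 560.6 -202.2
300 256 522.8 -112.5
440 251 524.1 -170.2
0.005255177407352702
the job is handed in; nothing more can be done
the job is handed in; nothing more can be done
```

I pushed the right drawer shut, then the left, each with the closed fingertips until it met its hard stop. After that I pushed the lock bar's end plate in until it stopped. The job was handed in with the arm clear and still, at about 11 s on the robot's clock.

- **Drawers:** the stop force was about 16 N on the right drawer and 22 N on the left. Before locking, a wrist picture showed both fronts flush. A last check put the right drawer's front at 523–524 mm along the cabinet's depth axis, against about 523 mm for the cabinet's front edge. I did not measure the left drawer's front again after locking.
- **Lock bar:** the stop force was about 17 N. The last pictures show a tab in front of each drawer. The plate's outer face measured 4–5 mm out from the cabinet's side, against the stated 6 mm, which is within the 2 mm calibration error.
- **Dish and bottles:** they look in the same places in the last top picture as in the first.

No check failed or disagreed.

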